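Fit the notched blade in the griddle scraper

ROBOT

A 6-joint arm with a two-finger parallel gripper is mounted at the origin on the work surface. World frame = base frame: x ahead of the robot, y to its left, z up, the work surface at z = 0. Lengths are in m, angles in rad, forces in N, time in s.
With the tool pointing down it reaches from about 0.275 to 0.725 m from the base axis. Payload 15.9 kg.
Tool frame: the origin (TCP) lies on the front face of the gripper's body, between the roots of the fingers; the fingertips stand 73 mm ahead of it and the grasp point (between the pads) lies 54 mm ahead of it; z points along the fingers, y is the direction in which the jaws open and shut (so a half turn about z gives the same grasp; the last joint's range is limited). The gripper opens to 85 mm and grips with 20 to 120 N. Pads are 22 mm wide; open, the fingers measure 114 mm over their backs; the gripper's body (76 mm by 85 mm) begins 54 mm behind the grasp point. The pads swing forward as they close: fully open they stand 13 mm farther back than shut.
Start: joints at [-1.168, 0.213, -0.034, 1.323, 0, 1.571], TCP at [0.196, -0.46, 0.304] pointing down, gripper open.
Joint ranges: [-2.98, 2.98], [-0.74, 1.72], [-1.14, 1.35], [-2.1, 2.04], [-1.57, 1.44], [-3.14, 3.14]. Speed limits (rad/s): [1.89, 1.89, 2.39, 2.57, 3.14, 3.14].

INTERFACE

Orientations are given as [roll, pitch, yaw] about the fixed x, y, z axes, in that order (R = Rz(yaw) Ry(pitch) Rx(roll)).
In Python, from rig import * gives the robot as it stands. The module is installed in compiled form; this text tells all that it offers.
- The arm moves only by the shell command python3 -m pendant 'ROWS' [FORCE]. ROWS is JSON, a list of rows, each a list of 7 numbers: the shift along the tool's x, y, z in units of 2 cm (1.0 is 2 cm), then the turn, a rotation vector about the tool's x, y, z in units of 0.12 rad (1.0 is 0.12 rad), then the opening, from 0 (shut) to 1 (fully open). A call has 1 to 12 rows; each row shifts and turns the commanded pose from where the row before left it, along the tool's axes as they then stand; what a row does not reach is not made up. A row lasts 1/8 s, in which the tool goes at most 62.5 mm and 10.7 degrees, less where a joint would pass 70% of its speed; a pose out of reach is approached as far as the arm can. A call with a number of a shift or a turn outside -1 to 1 is refused whole. A call with a gripper value outside its range is refused whole. The fingers move at their own pace and stop on an object; FORCE is the grip in N (left out, the last holds). Time passes only in rows, so rows that do not move let the fingers close. It gives the time, the measured TCP pose, the force and the opening at its end, in the units of the state.
- observe(): the state, without advancing time (a new reading comes with each control period).
- snapshot(name): name is "scene" or "top"; returns a dict with "image" (480x640x3 uint8, red, green, blue), "z_map" (480x640 float32, m along the optical axis (not along the pixel's ray), 0 where there is no reading), "fx", "fy", "cx", "cy" (pixels), "xyz" and "attitude" of the camera in the world. Camera axes: x right, y up, looking along -z (the intrinsics and any distortion apply to the point x, -y, -z); pixel columns grow to the right and rows downward; lengths in m; the calibration is good to about 2 mm. A picture is of the moment at which its call begins.
- job_done(): hands the job in, once; it reports no verdict.
The state is a dict: "time": time; "q": joint angles; "qvel": joint speeds; "joint_efforts": joint torques, N m; "eef_pos": TCP position; "tcp_rot": TCP orientation; "ft_force": force on the tool from outside, world axes, zero at the start; "torque": the same for the moment, N m; "gripper_width": finger opening in m.
Only numpy, scipy, OpenCV 4.12 (cv2) and the standard library are available. Lean on these libraries where they do the work, as an engineer would, in place of code of your own. Each camera call takes 0.05 s, during which the arm holds its last target. There are 200 camera calls.

TASK

Two loose scraper blades lie on the tiled counter: put the one with the U-shaped notch into the head of the wooden-handled scraper that lies face up, notch over the locating pin, so that it lies flat on the bed, square between the two side lips with its unnotched long edge away from the handle. Lay it down gently rather than dropping it, let go, and leave the plain blade where it is.

Things in the scene. Friction and masses are not known exactly. Their poses are not given: they have to be found in the camera images.
- blade: Loose notched steel blade lying flat: plate 80 x 120 x 5 mm (x, y, z), 0.35 kg. A U notch 30 mm wide (y), 26 mm deep (x), in the middle of one 120 mm edge, opens to +x. Origin: centre of the notch, on the plate's underside; notched edge 13 mm to +x of it, closed end of notch 13 mm to -x, straight edge 67 mm to -x. z up. A finger rib stands on it (blade_rib).
- blade_rib (a point): Centre, half-way up, of the notched blade's finger rib: upright bar 36 mm long (x), 10 mm thick (y), 30 mm high on the plate's top face; foot 15 mm below this point, top 15 mm above. It is 39 mm to -x of the notch centre and 20 mm above the blade's underside, near the centre of mass. Axes as blade. Pinch it across y; fingers may reach down to the plate.
- holder: Scraper, face up, fixed: dark steel head 112 (x) x 164 mm (y), wooden handle to +x. Origin: on the pin's axis at counter height, z up. Bed top 12 mm above it, from x -88 to +24 mm; lips 6 mm high along both y sides, 152 mm apart, other sides open. One pin, 10 mm across, 13 mm above the bed. A fitted blade has its axes along these and its notch centre on the pin.
- spare_rib (a point): Centre, half-way up, of the rib on the plain blade: a loose steel plate of the same size (80 x 120 x 5 mm) with the same rib but no notch, both long edges straight. Its plate reaches from 28 mm to -x to 52 mm to +x of this point. Not to be moved.
Mind the look-alikes: they are no part of the job. What is shaped like the blade but green or orange is not meant.

How it is judged:
At the end, for the whole second after the job is handed in: Notched blade released, at rest, flat on the bed (underside within 2.5 mm, tilt under 0.06 rad), notch centre within 14 mm of the pin axis, unnotched edge away from the handle, square within 0.21 rad (12 degrees); plain blade within 30 mm of its start (horizontal distance between blade and holder below 0.014 m and x of blade_rib in the frame of holder below -0.02 m and angle between the x axis of blade and the x axis of holder, either way round below 0.21 rad and angle between blade's own z axis and vertical below 0.06 rad and z of blade in the frame of holder between 0.0095 and 0.0145 m and linear speed of blade below 0.02 m/s and distance of spare_rib from where it was at the start of the episode below 0.03 m); the robot touches nothing.
It fails at once if the notched blade is dropped or slammed into the scraper (moving faster than 0.6 m/s within 60 mm of the pin and less than 50 mm above the counter) (linear speed of blade above 0.6 m/s and horizontal distance between blade and holder below 0.06 m and height (world z) of blade below 0.05 m).
It fails at once if the plain blade is moved by more than 30 mm (distance of spare_rib from where it was at the start of the episode above 0.03 m).
It also fails if it takes over 32 s, if anything falls off the work surface, if the arm or the gripper's body presses on something with over 40 N, if the wrist force passes 120 N, or if a joint passes its speed limit or range.

## Working session

There is one attempt and no reset: what is moved stays moved. The work goes in short steps, Python scripts to look and compute and a shell command to move; the robot and the scene stay as the last step left them, time stands still between calls to the robot, and variables do not carry over. Pictures are saved under pics/ and viewed, about 8 in all and at most 12, crops included, and the job is handed in when it is done.

```bash
mkdir -p pics; cat > h.py <<'E'
from rig import *
import numpy as np, cv2
from scipy.spatial.transform import Rotation as R
def cloud(s):
    z=s["z_map"]; v,u=np.mgrid[0:480,0:640]
    p=np.stack([(u-s["cx"])/s["fx"]*z,-(v-s["cy"])/s["fy"]*z,-z],-1)
    a=np.array(s["attitude"],float)
    M=a if a.shape==(3,3) else (R.from_euler('xyz',a).as_matrix() if a.size==3 else R.from_quat(a).as_matrix())
    return p@M.T+np.array(s["xyz"])
E
python3 - <<'E'
from h import *
for n in ("top","scene"):
    s=snapshot(n); cv2.imwrite(f"pics/{n}0.png",s["image"][...,::-1]); print(n,{k:v for k,v in s.items() if k not in("image","z_map")})
    np.save(f"{n}0.npy",cloud(s))
print(observe())
E
```

```text
top {'fx': 604.4366386727954, 'fy': 604.4366386727954, 'cx': 309.4233650840336, 'cy': 235.37509254393237, 'xyz': array([ 0.24352592, -0.22449152,  1.76136615]), 'attitude': array([ 0.1206373 ,  0.00422639, -1.54179245])}
scene {'fx': 497.5984893303635, 'fy': 497.5984893303635, 'cx': 324.6487104480939, 'cy': 252.09106535397947, 'xyz': array([ 1.18804243, -0.11400431,  1.04708791]), 'attitude': array([0.64561784, 0.00924349, 1.72668439])}
{'time': 0.1, 'q': array([-1.16800407e+00,  2.13314751e-01, -3.50140808e-02,  1.32351136e+00,
       -1.62471932e-05,  1.57080641e+00]), 'qvel': array([ 0.0024772 , -0.00053663,  0.00199624,  0.00085002, -0.00079698,
        0.00048128]), 'joint_efforts': array([-9.05920679e-04, -6.87244034e+01,  4.87811315e+01,  1.19996408e-02,
       -7.06903506e-05, -5.67486154e-06]), 'eef_pos': array([ 0.19589331, -0.45975801,  0.30345468]), 'tcp_rot': array([-3.14054879e+00,  1.62577119e-05,  4.02782187e-01]), 'ft_force': array([0.1789635 , 0.07160873, 0.18189242]), 'torque': array([ 0.05763875, -0.01391029, -0.09062355]), 'gripper_width': 0.08544800391462852}
```

View pics/top0.png

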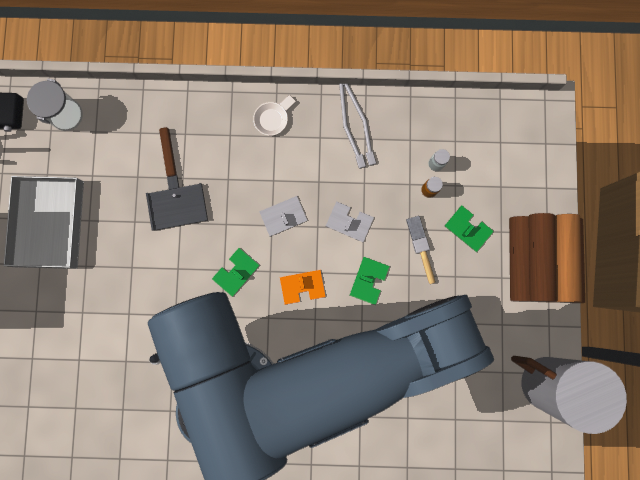

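View pics/scene0.png

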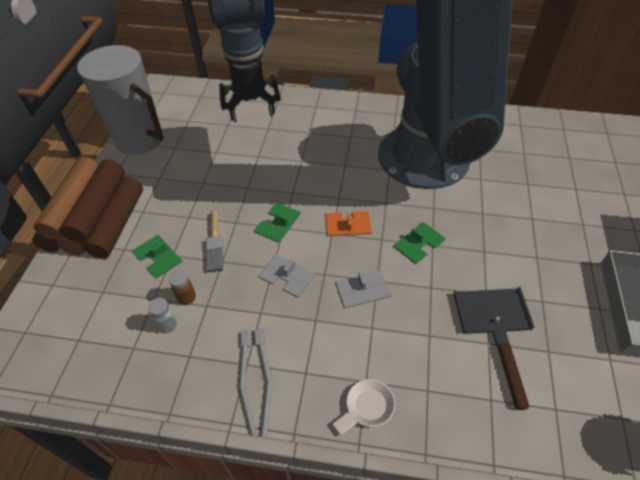

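The top view shows the scraper head at about (178,207), with its pin near (177,195) and the handle running up to (166,130). The grey notched blade is at (351,221) with its notch towards the upper left, and the plain blade is at (284,216). The green and orange ones are look-alikes.

```bash
cat > m.py <<'E'
from h import *
im=cv2.imread("pics/top0.png"); P=np.load("top0.npy")
def rect(box,zlo,zhi,name,cond=None):
    x0,y0,x1,y1=box; p=P[y0:y1,x0:x1]; m=(p[...,2]>zlo)&(p[...,2]<zhi)
    if cond is not None: m&=cond(im[y0:y1,x0:x1].astype(int))
    q=p[m]; r=cv2.minAreaRect((q[:,:2]*1000).astype(np.float32))
    print(name,len(q),"mean",q.mean(0).round(4),"rect mm/deg",np.round(r[0],1),np.round(r[1],1),round(r[2],1)); return q
rect((320,195,382,248),.0025,.012,"notched plate"); rect((320,195,382,248),.022,.05,"notched rib top")
rect((255,190,312,240),.0025,.012,"plain plate"); rect((255,190,312,240),.022,.05,"plain rib top")
rect((140,178,215,236),.006,.03,"head"); rect((140,178,215,236),.0155,.04,"lips+pin")
rect((168,186,187,204),.017,.04,"pin");rect((140,120,190,172),.006,.06,"handle")
c=np.hstack([cv2.resize(im[190:250,b:b+80],None,fx=5,fy=5,interpolation=cv2.INTER_CUBIC) for b in (310,138)])
cv2.imwrite("pics/crop.png",c)
E
python3 m.py
```

```text
notched plate 1609 mean [ 0.5023 -0.3302  0.0062] rect mm/deg [ 502.4 -330.6] [155.2 180.1] 1.5
notched rib top 45 mean [ 0.4888 -0.3216  0.0367] rect mm/deg [ 488.9 -321.8] [ 9.8 34.9] 68.2
plain plate 1472 mean [ 0.5153 -0.1287  0.0063] rect mm/deg [ 516.  -130.9] [146.8 165.7] 1.7
plain rib top 43 mean [ 0.5002 -0.1366  0.0361] rect mm/deg [ 500.7 -136.4] [35.5  9.8] 23.7
head 2496 mean [0.5319 0.182  0.0139] rect mm/deg [530.6 181.6] [170.8 221.3] 1.7
lips+pin 878 mean [0.5325 0.1826 0.0189] rect mm/deg [540.4 192.8] [148.4 187. ] 14.4
pin 87 mean [0.5661 0.1823 0.0208] rect mm/deg [564.  180.9] [51.1 54.1] 0.9
handle 832 mean [0.7049 0.2223 0.0162] rect mm/deg [711.  227.8] [162.4 148.1] 3.3
```

View pics/crop.png

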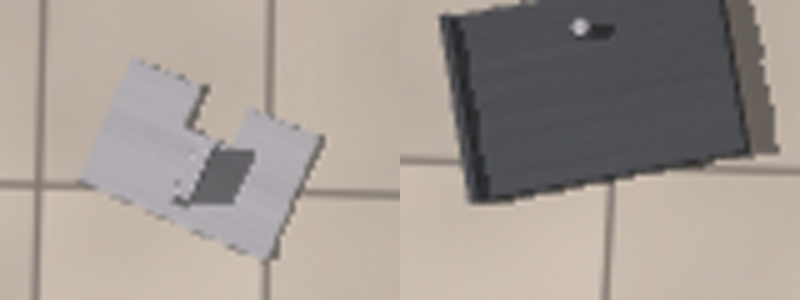

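```bash
cat > m2.py <<'E'
from h import *
import sys
im=cv2.imread(sys.argv[1] if len(sys.argv)>1 else "pics/top0.png"); s=dict(fx=604.4366,fy=604.4366,cx=309.42337,cy=235.37509,xyz=np.array([0.24352592,-0.22449152,1.76136615]),a=[0.1206373,0.00422639,-1.54179245])
M=R.from_euler('xyz',s["a"]).as_matrix()
def plane(uv,z):
    uv=np.atleast_2d(uv).astype(float); d=np.c_[(uv[:,0]-s["cx"])/s["fx"],-(uv[:,1]-s["cy"])/s["fy"],-np.ones(len(uv))]@M.T
    return s["xyz"][:2]+d[:,:2]*((z-s["xyz"][2])/d[:,2])[:,None]
def blob(box,f,z,name,k=0):
    x0,y0,x1,y1=box; m=f(im[y0:y1,x0:x1].astype(int)).astype(np.uint8)
    if k: m=cv2.morphologyEx(cv2.copyMakeBorder(m,9,9,9,9,0),cv2.MORPH_OPEN,np.ones((k,k)))[9:-9,9:-9]
    n,l,st,_=cv2.connectedComponentsWithStats(m); m=l==1+st[1:,4].argmax()
    v,u=np.nonzero(m); w=plane(np.c_[u+x0,v+y0],z)*1000; r=cv2.minAreaRect(w.astype(np.float32))
    print(name,len(u),"px",u.mean()+x0,v.mean()+y0,"mean",w.mean(0).round(1),"rect",np.round(r[0],1),np.round(r[1],1),round(r[2],1))
if __name__=="__main__":
    blob((140,175,215,238),lambda c:c.max(2)<95,.016,"head",15)
    blob((165,188,185,203),lambda c:c.min(2)>95,.025,"pin")
    g=lambda c:(c.max(2)-c.min(2)<22)&(c.min(2)>120)
    blob((320,195,382,248),g,.005,"notched"); blob((255,190,312,240),g,.005,"plain")
    P=np.load("top0.npy"); print("counter z",np.median(P[150:170,200:240,2]),"bed z",np.median(P[208:216,165:190,2]))
E
python3 m2.py
```

```text
head 2033 px 176.92867683226757 207.08853910477126 mean [527.2 179.2] rect [529.2 180.1] [115.2 166.7] 10.2
pin 11 px 173.45454545454547 194.63636363636363 mean [562.2 189.4] rect [562.6 189.3] [8.4 8.2] 47.9
notched 1023 px 348.544477028348 221.0830889540567 mean [ 501.7 -324.4] rect [ 523.9 -326.8] [138.4 133.7] 71.8
plain 1066 px 281.28330206378985 214.70356472795498 mean [ 515.  -126.4] rect [ 526.  -110.8] [124.3 146.7] 25.3
counter z 0.0018734348930137257 bed z 0.014254701930036418
```

```bash
cat > go.py <<'E'
# usage: go.py x y yaw  -> remaining shift in tool axes (units of 2 cm) and turn about z (units .12)
from h import *
import sys
x,y,yaw=map(float,sys.argv[1:4]); o=observe(); T=R.from_euler('xyz',o["tcp_rot"])
d=np.array([x,y,o["eef_pos"][2]])-o["eef_pos"]
print("t",o["time"],"pos",o["eef_pos"].round(4),"rot",o["tcp_rot"].round(4),"q",o["q"].round(2),"w",round(o["gripper_width"],4))
print("shift now axes",(T.inv().apply(d)/.02).round(2),"turn z",-(yaw-o["tcp_rot"][2])/.12)
print("shift at final yaw",(R.from_euler('xyz',[np.pi,0,yaw]).inv().apply(d)/.02).round(2))
E
python3 -m pendant '[[0,0,0.88,0,0,0.93,1],[0,0,0.88,0,0,0.93,1],[0,0,0.88,0,0,0.93,1],[0,0,0.88,0,0,0.93,1],[0,0,0.88,0,0,0.93,1],[0,0,0.88,0,0,0.93,1],[0,0,0.88,0,0,0.93,1]]' 60
python3 -m pendant '[[0.92,-0.99,0,0,0,0,1],[0.92,-0.99,0,0,0,0,1],[0.92,-0.99,0,0,0,0,1],[0.92,-0.99,0,0,0,0,1],[0.92,-0.99,0,0,0,0,1],[0.92,-0.99,0,0,0,0,1],[0.92,-0.99,0,0,0,0,1],[0.92,-0.99,0,0,0,0,1],[0.92,-0.99,0,0,0,0,1],[0.92,-0.99,0,0,0,0,1],[0.92,-0.99,0,0,0,0,1],[0.92,-0.99,0,0,0,0,1]]'
python3 go.py 0.489 -0.322 -0.38
```

```text
time: 0.98
eef_pos: [0.1959, -0.4598, 0.1799]
tcp_rot: [-3.141, 0.0, -0.382]
ft_force: [-0.5, -0.3, 0.3]
gripper_width: 0.0856
time: 2.48
eef_pos: [0.4896, -0.3202, 0.1803]
tcp_rot: [-3.141, 0.001, -0.378]
ft_force: [-0.4, -0.7, -1.0]
gripper_width: 0.0854
t 2.475 pos [ 0.4896 -0.3202  0.1803] rot [-3.1414e+00  7.0000e-04 -3.7840e-01] q [-0.58  0.44 -0.04  1.1   0.    2.94] w 0.0854
shift now axes [ 0.01  0.09 -0.  ] turn z 0.013658391876333886
shift at final yaw [0.01 0.09 0.  ]
```

```bash

python3 -m pendant '[[0,0,0,0,0,-1,1],[0,0,0,0,0,-1,1],[0,0,0,0,0,-1,1],[0,0,0,0,0,-1,1],[0,0,0,0,0,-1,1],[0,0,0,0,0,-1,1],[0,0,0,0,0,-1,1],[0,0,0,0,0,-1,1],[0,0,0,0,0,-1,1],[0,0,0,0,0,-1,1],[0,0,0,0,0,-1,1],[0,0,0,0,0,-1,1]]' | tail -5
python3 -m pendant '[[0,0,0.2,0,0,-1,1],[0,0,0.2,0,0,-1,1],[0,0,0.2,0,0,-1,1],[0,0,0.2,0,0,-1,1],[0,0,0.2,0,0,-1,1],[0,0,0.2,0,0,-1,1],[0,0,0.2,0,0,-1,1],[0,0,0.2,0,0,-1,1],[0,0,0.2,0,0,-1,1],[0,0,0.2,0,0,-1,1],[0,0,0.2,0,0,-1,1],[0,0,0.2,0,0,-1,1]]'|tail -5
python3 -m pendant '[[0,-0.04,0,0,0,-1,1],[0,-0.05,0,0,0,-1,1],[0,0,0,0,0,-0.18,1]]'
python3 go.py 0.489 -0.322 2.7616
python3 - <<'E'
from h import *
s=snapshot("scene"); cv2.imwrite("pics/s1.png",cv2.resize(s["image"][170:330,180:420,::-1],None,fx=3,fy=3))
E
```

```text
time: 3.98
eef_pos: [0.4887, -0.3206, 0.1803]
tcp_rot: [-3.141, -0.0, 1.066]
ft_force: [-0.9, 0.5, 0.0]
gripper_width: 0.0854
time: 5.48
eef_pos: [0.4888, -0.3206, 0.1322]
tcp_rot: [3.142, -0.001, 2.506]
ft_force: [-0.2, -0.7, 0.6]
gripper_width: 0.0853
time: 5.85
eef_pos: [0.4878, -0.3222, 0.1324]
tcp_rot: [3.141, -0.001, 2.763]
ft_force: [0.7, 0.2, -0.3]
gripper_width: 0.0854
t 5.85 pos [ 0.4878 -0.3222  0.1324] rot [ 3.1414e+00 -6.0000e-04  2.7635e+00] q [-0.58  0.47 -0.11  0.99  0.   -0.21] w 0.0854
shift now axes [-0.05  0.03 -0.  ] turn z 0.015578715037127083
shift at final yaw [-0.05  0.03  0.  ]
```

View pics/s1.png

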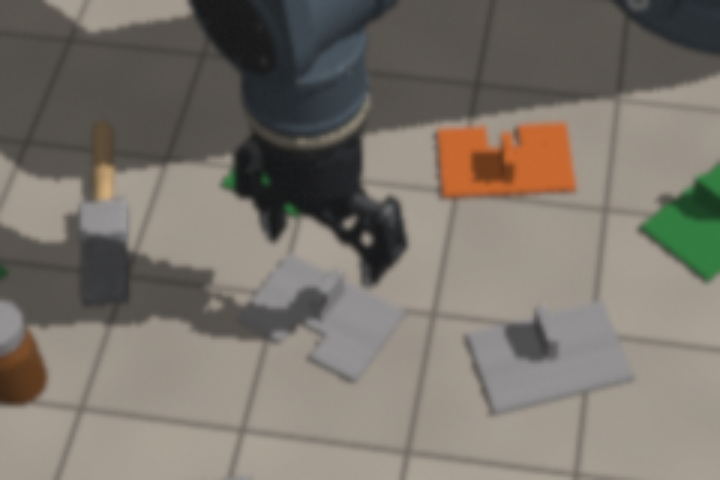

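The open fingers straddle the rib of the notched blade, crop (335,290), and the plain blade at (545,355) is well clear. Next I descend and grip.

```bash

python3 -m pendant '[[-0.05,0.03,0.7,0,0,0,1],[0,0,0.7,0,0,0,1],[0,0,0.6,0,0,0,1],[0,0,0.5,0,0,0,1],[0,0,0,0,0,0,0],[0,0,0,0,0,0,0],[0,0,0,0,0,0,0],[0,0,0,0,0,0,0],[0,0,0,0,0,0,0],[0,0,0,0,0,0,0]]' 60
python3 go.py 0.489 -0.322 2.7616
```

```text
time: 7.15
eef_pos: [0.4894, -0.3222, 0.0832]
tcp_rot: [-3.141, 0.001, 2.763]
ft_force: [-1.0, 0.9, 4.8]
gripper_width: 0.0083
t 7.15 pos [ 0.4894 -0.3222  0.0832] rot [-3.1414e+00  9.0000e-04  2.7632e+00] q [-0.58  0.52 -0.17  0.88 -0.   -0.2 ] w 0.0083
shift now axes [ 0.02  0.   -0.  ] turn z 0.013054240831637347
shift at final yaw [0.02 0.   0.  ]
```

```bash

python3 -m pendant '[[0,0,-0.5,0,0,0,0],[0,0,-0.8,0,0,0,0],[0,0,-0.8,0,0,-0.92,0],[0,0,-0.8,0,0,-0.93,0],[0,0,-0.6,0,0,-0.93,0],[0,0,0,0,0,-0.93,0],[0,0,0,0,0,-0.93,0]]'
python3 go.py 0.5236 0.1816 -2.9636
python3 - <<'E'
from h import *
s=snapshot("scene"); cv2.imwrite("pics/s2.png",cv2.resize(s["image"][150:330,180:420,::-1],None,fx=3,fy=3))
E
```

```text
time: 8.02
eef_pos: [0.4893, -0.3222, 0.154]
tcp_rot: [-3.141, 0.001, -2.96]
ft_force: [0.4, 0.0, -2.4]
gripper_width: 0.0089
t 8.025 pos [ 0.4893 -0.3222  0.154 ] rot [-3.1409e+00  8.0000e-04 -2.9596e+00] q [-0.58  0.45 -0.08  1.03 -0.   -0.76] w 0.0089
shift now axes [-6.250e+00  2.446e+01 -1.000e-02] turn z 0.03360780240613259
shift at final yaw [-6.15 24.49  0.  ]
```

View pics/s2.png

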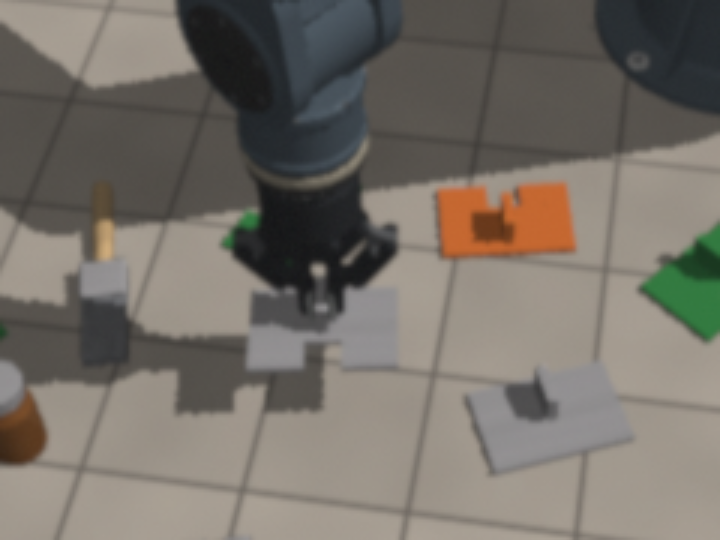

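The blade is held level, with its notch at crop (322,355) facing the handle side. I'm carrying it over at height.

```bash

python3 -m pendant '[[-0.25,0.5,0,0,0,0,0],[-0.25,1,0,0,0,0,0],[-0.25,1,0,0,0,0,0],[-0.25,1,0,0,0,0,0],[-0.25,1,0,0,0,0,0],[-0.25,1,0,0,0,0,0],[-0.25,1,0,0,0,0,0],[-0.25,1,0,0,0,0,0],[-0.25,1,0,0,0,0,0],[-0.25,1,0,0,0,0,0],[-0.25,1,0,0,0,0,0],[-0.25,1,0,0,0,0,0]]' | head -2
python3 -m pendant '[[-0.25,1,0,0,0,0,0],[-0.25,1,0,0,0,0,0],[-0.25,1,0,0,0,0,0],[-0.25,1,0,0,0,0,0],[-0.25,1,0,0,0,0,0],[-0.25,1,0,0,0,0,0],[-0.25,1,0,0,0,0,0],[-0.25,1,0,0,0,0,0],[-0.25,1,0,0,0,0,0],[-0.25,1,0,0,0,0,0],[-0.25,1,0,0,0,0,0],[-0.25,1,0,0,0,0,0]]'
python3 -m pendant '[[-0.15,0.7,0,0,0,0,0],[0,0.3,0,0,0,0,0],[0,0,0,0,0,0,0]]'
python3 go.py 0.5236 0.1816 -2.9636
python3 - <<'E'
from h import *
for n,(a,b,c,d) in dict(scene=(200,360,400,620),top=(150,260,110,250)).items():
    s=snapshot(n); cv2.imwrite(f"pics/{n}3f.png",s["image"][...,::-1]); np.save(f"{n}3.npy",cloud(s)); cv2.imwrite(f"pics/{n}3.png",cv2.resize(s["image"][a:b,c:d,::-1],(600,int(600*(b-a)/(d-c))),interpolation=cv2.INTER_CUBIC))
t=cv2.imread("pics/top3.png"); u=cv2.imread("pics/scene3.png"); c=np.vstack([u,t]); f=600/len(c); cv2.imwrite("pics/c3.png",cv2.resize(c,None,fx=f,fy=f))
E
```

```text
time: 9.57
eef_pos: [0.5073, -0.0837, 0.1527]
time: 11.08
eef_pos: [0.5238, 0.1631, 0.1527]
tcp_rot: [3.142, 0.0, -2.963]
ft_force: [-0.1, 0.2, -3.3]
gripper_width: 0.009
time: 11.45
eef_pos: [0.5231, 0.1821, 0.1526]
tcp_rot: [-3.141, -0.0, -2.963]
ft_force: [1.1, -0.5, -2.7]
gripper_width: 0.0086
t 11.45 pos [0.5231 0.1821 0.1526] rot [-3.1414e+00 -2.0000e-04 -2.9629e+00] q [ 0.33  0.4  -0.18  1.   -0.    0.16] w 0.0086
shift now axes [-0.02 -0.03  0.  ] turn z 0.0057103090487934756
shift at final yaw [-0.02 -0.03 -0.  ]
```

View pics/scene3.png

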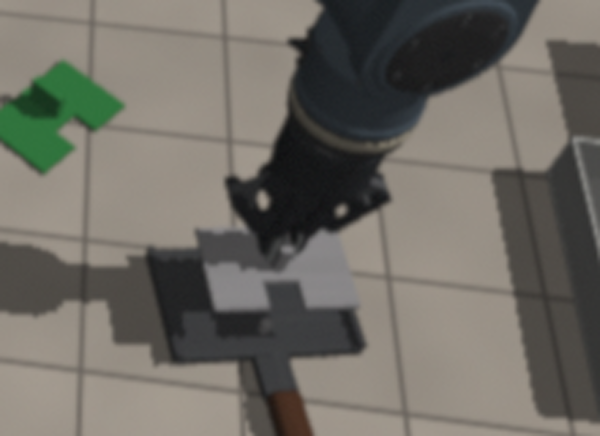

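The blade is over the head with its notch at crop (285,290) towards the handle. I'll cross-check the pin and the held blade with the scene camera.

```bash
python3 - <<'E'
import m2
from h import *
m2.s=dict(fx=497.59849,fy=497.59849,cx=324.64871,cy=252.09107,xyz=np.array([1.18804243,-0.11400431,1.04708791])); m2.M=R.from_euler('xyz',[0.64561784,0.00924349,1.72668439]).as_matrix()
m2.im=cv2.imread("pics/scene0.png")
m2.blob((485,308,510,330),lambda c:c.min(2)>105,.025,"pin scene")
m2.blob((445,280,540,335),lambda c:c.max(2)<95,.015,"head scene",15)
m2.im=cv2.imread("pics/scene3f.png"); z=observe()["eef_pos"][2]-.0832+.005
c=m2.im[200:360,400:620].astype(int)
m2.blob((465,275,540,320),lambda c:(c.max(2)-c.min(2)<22)&(c.min(2)>95),z,"blade held")
# notch corners / plate corners picked in the crop
k=220/600
for n,p in dict(fl=(213,312),fr=(360,304),nl=(268,310),nr=(303,307),bl=(196,231),ne_l=(265,284),ne_r=(297,282)).items():
    print(n,(m2.plane((400+p[0]*k,200+p[1]*k),z)[0]*1000).round(1))
E
```

```text
pin scene 6 px 497.5 318.0 mean [559.  185.3] rect [559.  185.3] [2.3 5.9] 87.2
head scene 3086 px 489.5810110174984 310.6866493843163 mean [535.  170.6] rect [534.6 170.5] [115.1 184.5] 11.7
blade held 1367 px 514.949524506218 300.1953182150695 mean [536.3 212.3] rect [548.1 214.6] [ 96.7 180.8] 27.6
fl [586.7 128.6]
fr [561.  247.6]
nl [578. 173.]
nr [570.9 201.4]
bl [508.6 116.5]
ne_l [553.3 171.8]
ne_r [547.3 198.1]
```

Both cameras agree to within about 3 mm that the held notch centre is over the pin. The fit leaves 8–10 mm of room, so I'm lowering.

```bash

python3 -m pendant '[[0.05,0,0.5,0,0,0,0],[0,0,0.6,0,0,0,0],[0,0,0.6,0,0,0,0],[0,0,0.5,0,0,0,0],[0,0,0.3,0,0,0,0],[0,0,0.15,0,0,0,0],[0,0,0,0,0,0,0]]'
python3 - <<'E'
from h import *
s=snapshot("scene"); cv2.imwrite("pics/s4.png",cv2.resize(s["image"][260:360,430:560,::-1],(780,600),interpolation=cv2.INTER_CUBIC))
E
```

```text
time: 12.42
eef_pos: [0.5223, 0.1818, 0.0997]
tcp_rot: [3.142, 0.0, -2.963]
ft_force: [1.1, 0.1, -3.7]
gripper_width: 0.0089
```

View pics/s4.png

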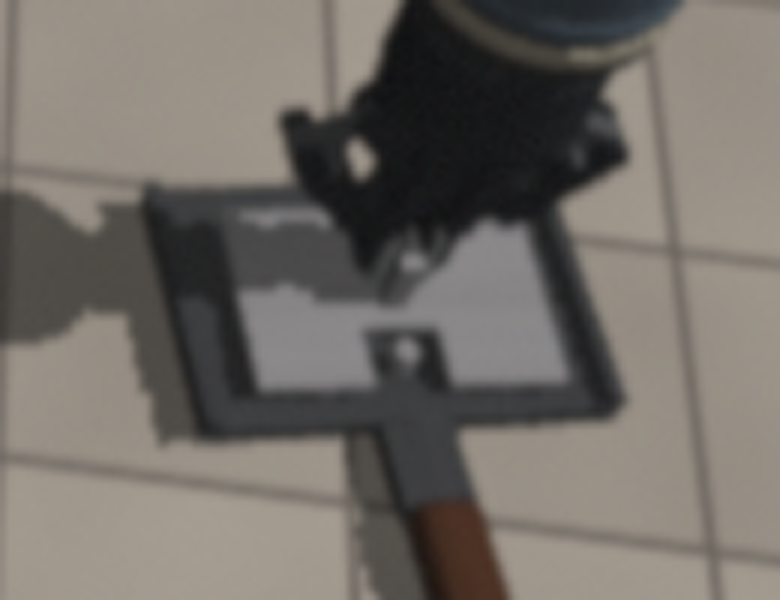

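The pin, crop (405,350), stands inside the notch, and the blade is square between the lips. Only a few millimetres remain.

```bash
python3 -m pendant '[[0,0,0.1,0,0,0,0],[0,0,0.07,0,0,0,0],[0,0,0.05,0,0,0,0],[0,0,0,0,0,0,0]]'
```

```text
time: 12.98
eef_pos: [0.5222, 0.1818, 0.0953]
tcp_rot: [-3.142, -0.0, -2.963]
ft_force: [0.2, -0.4, -2.7]
gripper_width: 0.0088
```

```bash
python3 -m pendant '[[0,0,0.05,0,0,0,0],[0,0,0,0,0,0,0]]'; python3 -m pendant '[[0,0,0.05,0,0,0,0],[0,0,0,0,0,0,0]]'
```

```text
time: 13.22
eef_pos: [0.5222, 0.1818, 0.0952]
tcp_rot: [3.142, 0.001, -2.963]
ft_force: [-7.1, -1.6, 13.9]
gripper_width: 0.0087
time: 13.48
eef_pos: [0.5222, 0.1818, 0.0951]
tcp_rot: [3.141, 0.001, -2.963]
ft_force: [-14.0, -4.2, 31.9]
gripper_width: 0.0092
```

Contact is at TCP 0.095, as expected. I'll relax the preload, let go gradually and retreat.

```bash
python3 -m pendant '[[0,0,-0.08,0,0,0,0],[0,0,0,0,0,0,0],[0,0,0,0,0,0,0.2],[0,0,0,0,0,0,0.4],[0,0,0,0,0,0,0.6],[0,0,0,0,0,0,0.6]]' 20;python3 -m pendant '[[0,0,-0.3,0,0,0,0.6],[0,0,-0.6,0,0,0,0.6],[0,0,-1,0,0,0,0.6],[0,0,-1,0,0,0,0.6],[0,0,-1,0,0,0,0.6],[-0.5,0,-1,0,0,0,0.6],[1,0,-1,0,0,0,0.6],[1,0,-1,0,0,0,0.6],[1,0,0,0,0,0,0.6],[1,0,0,0,0,0,0.6],[1,0,0,0,0,0,0.6],[0,0,0,0,0,0,0.6]]'
python3 - <<'E'
from h import *
s=snapshot("scene"); t=snapshot("top"); a=cv2.resize(s["image"][260:360,430:560,::-1],(520,400),interpolation=cv2.INTER_CUBIC); b=cv2.resize(t["image"][175:240,255:320,::-1],(250,250)); b2=cv2.resize(t["image"][175:240,140:220,::-1],(250,203))
c=np.zeros((460,780,3),np.uint8); c[:400,:520]=a; c[:250,525:775]=b; c[252:455,525:775]=b2; cv2.imwrite("pics/s5.png",c)
P=cloud(t); cv2.imwrite("pics/top5.png",t["image"][...,::-1]); p=P[180:236,140:215]
Q=cloud(s)[295:345,455:535]; m=s["image"][295:345,455:535].astype(int); g=(m.min(2)>95)&(Q[...,2]<.025)
q=Q[g]; co=np.linalg.lstsq(np.c_[q[:,:2],np.ones(len(q))],q[:,2],rcond=None)[0]; print("plate z",np.median(q[:,2]),"slopes",co[:2],"n",len(q))
p2=P[190:240,255:312]; q=p2[(p2[...,2]>.022)&(p2[...,2]<.05)]; print("plain rib",len(q),q.mean(0).round(4))
E
```

```text
time: 14.22
eef_pos: [0.5222, 0.1818, 0.0948]
tcp_rot: [3.142, -0.0, -2.963]
ft_force: [-0.1, 0.4, 0.1]
gripper_width: 0.0509
time: 15.72
eef_pos: [0.433, 0.1657, 0.2339]
tcp_rot: [3.141, 0.001, -2.963]
ft_force: [0.6, 0.6, -0.1]
gripper_width: 0.051
plate z 0.012944531479403665 slopes [-0.13484864 -0.06649265] n 2097
plain rib 44 [ 0.5003 -0.1365  0.0367]
```

View pics/s5.png

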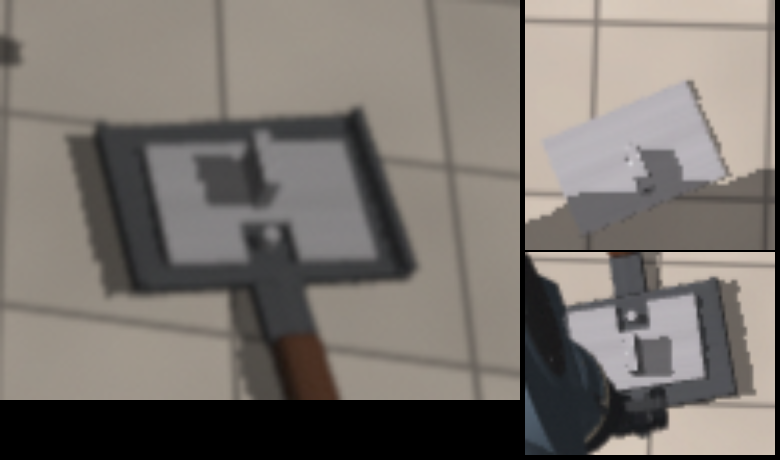

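The blade lies in the head, with the pin at crop (270,235) inside the notch, and the plain blade is unchanged. My slope fit included counter pixels, so I'll repeat it on plate pixels only, with the bed as a height reference.

```bash
python3 - <<'E'
from h import *
s=snapshot("scene"); Q=cloud(s); m=np.zeros((480,640),bool)
m[299:325,503:518]=1; m[312:324,473:518]=1; m[312:325,489:506]=0; m[314:324,473:488]=1
def fit(m):
    q=Q[m]; A=np.c_[q[:,:2]-q[:,:2].mean(0),np.ones(len(q))]; c=np.linalg.lstsq(A,q[:,2],rcond=None)[0]; return c.round(4),len(q)
print("plate",fit(m))
b=np.zeros_like(m); b[300:325,459:464]=1; b[328:330,470:525]=1; print("bed",fit(b))
o=observe(); print(o["time"],o["ft_force"],abs(o["qvel"]).max())
E
```

```text
plate (array([1.6168, 0.3977, 0.0257]), 543)
bed (array([ 1.2618, -0.3805,  0.0162]), 235)
15.875 [-0.36426519 -0.14695051  1.09105193] 0.009997491922177375
```

```bash
python3 - <<'E'
from h import *
s=snapshot("scene"); Q=cloud(s)
print((Q[294:334:3,455:535:5,2]*1000).round(0).astype(int))
print("plate right front/back",[np.median(Q[a:b,c:d,2]).round(4) for a,b,c,d in ((298,302,506,514),(320,324,508,520),(320,324,474,486),(299,302,468,476))])
E
```

```text
[[17 11 12 10 11 14 13  9 47 10 11 14 12 17 -1  1]
 [11 13 15 16 13 17 17 18 43 14 16 18 15 12  2  1]
 [ 9  9 10 15 18 18 19 23 45 15 14 17 18 13 -4  0]
 [ 2 11 15 16 15 14 19 13 42 19 17 16 15 12 15 -3]
 [-1 15 11 15 18 15 15 17 40 13 17 19 17 11 16 -1]
 [ 4 18 11 14 15 17 13 16 31 13 18 16 17  8 15 -1]
 [-1 16 10 15 19 18 14 16 19 13 17 19 19 16  9  0]
 [-2 15 15 15 16 19 19 17 19 17 14 17 15 17 10 17]
 [-1 10 14  7 15 18 19 13 22 11 15 16 14 14 12 16]
 [-1  0 10  9 16 16 15 13 18 13 15 15 17 17 13 17]
 [-4 -4 18  8 16 12 14 19 11  8 16 14 14 16 10 12]
 [-4 -2 18 11 10 10 11 10  9 10  9  9 11 10 12 12]
 [ 0 -4 18 10 16 11 12 11 12 16 13  7  8  3  5  4]
 [ 2  1  6  8  2  2  2 -1 10 14 12 -5 -1  0 -2 -1]]
plate right front/back [np.float64(0.0165), np.float64(0.0164), np.float64(0.0166), np.float64(0.0154)]
```

The plate is level: its corners read 15.4–16.6 mm, and 17 mm is expected for the top face. It sits one plate thickness above the bed. Handing in.

```bash
python3 -c "
from rig import *
print(job_done())"
```

```text
the job is handed in; nothing more can be done
None
```

The notched blade is in the head of the wooden-handled scraper, notch over the pin and unnotched edge away from the handle. I gripped it by the rib, lowered it slowly onto the bed and let go, then handed the job in at about 16 s; no verdict is reported.

**Last checks:**
- **Seating:** the pin stands inside the notch and the blade looks square between the lips. I judged this from the pictures after release and did not measure the final offset or angle.
- **Flatness:** four areas of the plate's top read 15.4–16.6 mm high, against 17 mm expected, so it lies flat. Single depth readings scatter by about 3 mm.
- **Contact:** the downward force reached about 32 N at touchdown, and I eased it off before opening. The gripper is clear, with wrist force near zero.
- **Plain blade:** its rib reads (0.5003, -0.1365) m, the same as at the start within 0.1 mm.

**Checks that failed or disagreed:**
- **Pin position:** the two cameras differed by about 3–4 mm, inside the roughly 8–10 mm of room the notch leaves, so I used a value between them.
- **Flatness fits:** two attempts to fit the plate's slope were spoiled by stray pixels (counter, rib), so I used the height readings above instead.

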